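# Tip two plaster models down onto their bases

### The job

Two of the three plaster jaw models have been left standing on their heels to dry. With the fingertips, push each of these two over so that it comes down on its flat base with the teeth up, near where it stands; do not let it go over onto its teeth, do not lift it, and do not shove it away along the worktop. Leave the model that already lies on its base and the other things where they are.

Things in the scene. Friction and masses are not known exactly. Their poses are not given: they have to be found in the camera images.
- cast_a: First stone model of a lower jaw, plain plaster colour, 58 mm from heel to front, 68 mm wide, 32 mm high (18 mm base, the rest teeth), about 0.11 to 0.2 kg. Origin: centre of the flat underside; x to the flat heel (29 mm from the origin), -x to the front teeth, z out of the underside towards the teeth. It starts standing on its heel: x down, front teeth at the top (58 mm up), z level, pointing the way the teeth face.
- cast_b: Second model, the same shape, size and axes as cast_a, and like it standing on its heel at the start, turned its own way.
- cast_c: Third model, the same shape, size and axes as cast_a, but already lying on its base, teeth up: to be left alone.
- dappen_dish: Small brown dish, 35 mm across, 30 mm high, upright behind the models; origin at the centre of its underside, z up. To be left alone.
- bottle: Small brown bottle with a black cap, 37 mm across, 78 mm high, upright behind the models; origin at the centre of its underside, z up. To be left alone.

How it is judged:
At the end, for the whole second after the job is handed in: Both models that stood on their heels lie flat on their bases, teeth up (within 7 degrees), at rest, their origins within 90 mm of where they started; the third model, dish and bottle have not been moved (15 mm) (angle between each of cast_a, cast_b's own z axis and vertical below 0.12 rad and height (world z) of cast_a between -0.004 and 0.006 m and linear speed of each of cast_a, cast_b below 0.02 m/s and distance of each of cast_a, cast_b from where it was at the start of the episode below 0.09 m and height (world z) of cast_b between -0.004 and 0.006 m and distance of each of cast_c, dappen_dish, bottle from where it was at the start of the episode below 0.015 m and angle between each of cast_c, dappen_dish, bottle's own z axis and vertical below 0.15 rad); the robot touches nothing.
It fails at once if a standing model goes over onto its teeth (angle between any of cast_a, cast_b's own z axis and vertical above 2.1 rad).
It fails at once if a standing model is lifted off the worktop (height (world z) of any of cast_a, cast_b above 0.0412 m).
It fails at once if a standing model is shoved away (distance of any of cast_a, cast_b from where it was at the start of the episode above 0.12 m).
It fails at once if the third model or another thing is disturbed (distance of any of cast_c, dappen_dish, bottle from where it was at the start of the episode above 0.025 m or angle between any of cast_c, dappen_dish, bottle's own z axis and vertical above 0.4 rad).
It also fails if it takes over 45 s, if anything falls off the work surface, if the arm or the gripper's body presses on something with over 40 N, if the wrist force passes 120 N, or if a joint passes its speed limit or range.

### The arm

A 6-joint arm with a two-finger parallel gripper is mounted at the origin on a cart in front of the work surface, level with it; the furniture and walls round the work are solid. World frame = base frame: x ahead of the robot, y to its left, z up, the work surface at z = 0. Lengths are in m, angles in rad, forces in N, time in s.
With the tool pointing down it reaches from about 0.25 to 0.725 m from the base axis. Payload 4 kg.
Tool frame: the origin (TCP) lies at the very end of the fingers, on their centre line; the grasp point (between the pads) lies 19 mm behind it; x points along the fingers, z is the direction in which the jaws open and shut, and the axes are right-handed (so a half turn about x gives the same grasp; the last joint's range is limited). The gripper opens to 85 mm and grips with 20 to 120 N. Pads are 22 mm wide; open, the fingers measure 114 mm over their backs; the gripper's body (76 mm by 85 mm) begins 54 mm behind the grasp point. The pads swing forward as they close: fully open they stand 13 mm farther back than shut.
Start: joints at [1.333, 0.241, 0.005, 1.335, 0, 1.571], TCP at [0.118, 0.486, 0.231] pointing down, gripper open.
Joint ranges: [-2.72, 2.72], [-1.05, 1.87], [-1.09, 1.28], [-1.99, 2.15], [-1.42, 1.44], [-3.14, 3.14]. Speed limits (rad/s): [2.79, 2.79, 3.14, 3.14, 3.14, 3.14].

### API

Orientations are given as a unit quaternion [x, y, z, w].
In Python, from workcell import bot gives the robot as it stands.
- The arm moves only by the tool step_arm, never from a script. Its argument "series" is a list of rows, each an object of numbers: "x", "y", "z": the shift along the world's x, y, z in cm; "twist": the turn about the world's z in degrees; "jaw": the finger opening in cm, from 0 to 8.54. In form: [{"x": .., "y": .., "z": .., "twist": .., "jaw": ..}, ...]. A call has 1 to 10 rows; each row is the pose to reach, as a shift and turn from the pose measured when the call began; what a row does not reach only later rows make up. A row lasts 1/12 s, in which the tool goes at most 41.7 mm and 7.16 degrees, less where a joint would pass 70% of its speed; a pose out of reach is approached as far as the arm can. A call with a gripper value outside its range is refused whole. The fingers move at their own pace and stop on an object; the grip force is fixed at half the most. Time passes only in rows, so rows that repeat a pose let the fingers close. It gives the time, the measured TCP pose, the force and the opening at its end, in the units of the state.
- bot.get_obs(): the state, without advancing time (a new reading comes with each control period).
- bot.camera(name): name is "scene" or "top" or "wrist"; returns (picture, depth): 400x640x3 uint8, red, green, blue; 400x640 float32, m along the optical axis (not along the pixel's ray), 0 where there is no reading.
- bot.camera_info(name): a dict with "camera_matrix" (3x3 intrinsics, pixels), "R" (3x3) and "t" (3): a world point X has camera coordinates R X + t; the wrist camera has in their place "mount" (4x4, takes a point from camera to tool coordinates, whose origin is the TCP and whose axes are the tool frame's). Camera axes: x right, y down, z forward; pixel columns grow to the right and rows downward; lengths in m; the calibration is good to about 2 mm. A picture is of the moment at which its call begins: read the wrist's pose just before it. camera_info takes no time and is no camera call.
- bot.job_done(): hands the job in, once; it reports no verdict.
The state is a dict: "clock": time; "joint_pos": joint angles; "joint_vel": joint speeds; "tau": joint torques, N m; "eef_pos": TCP position; "tool_rot": TCP orientation; "ft_force": force on the tool from outside, world axes, zero at the start; "ft_torque": the same for the moment, N m; "grip_width": finger opening in m.
Only numpy, scipy, OpenCV 4.12 (cv2) and the standard library are available. Lean on these libraries where they do the work, as an engineer would, in place of code of your own. Each camera call takes 0.05 s, during which the arm holds its last target.

## Working session

There is one attempt and no reset: what is moved stays moved. The work goes in short steps, Python scripts to look and compute and a tool call to move; the robot and the scene stay as the last step left them, time stands still between calls to the robot, and variables do not carry over. Pictures are saved under pics/ and viewed, and the job is handed in when it is done.

Besides the shell and the picture viewer there is one more tool, called after "Emit:" by a JSON object that holds its "op" and its "data", one argument or row to a line. step_arm: Moves the arm, as the interface text tells. Its arguments: {"type":"object","properties":{"series":{"type":"array","items":{"type":"object","properties":{"x":{"type":"number"},"y":{"type":"number"},"z":{"type":"number"},"twist":{"type":"number"},"jaw":{"type":"number"}}}}},"required":["series"]}

```bash
ls; mkdir -p pics; python3 - <<'E'
from workcell import bot
import cv2,numpy as np
o=bot.get_obs(); print(o['clock'],o['eef_pos'],o['tool_rot'],o['grip_width'])
for n in ('scene','top'):
    p,d=bot.camera(n); cv2.imwrite(f'pics/{n}0.png',p[:,:,::-1]); np.savez(f'pics/{n}0.npz',p=p,d=d)
    i=bot.camera_info(n); print(n,i); print((d>0).mean())
E
```

```text
pics
0.0 [0.11761366 0.48532603 0.23040956] [-0.43761603  0.55635568  0.43671868  0.55519129] 0.08512966438228432
scene {'camera_matrix': array([[468.79126446,   0.        , 318.6507088 ],
       [  0.        , 468.79126446, 198.60916426],
       [  0.        ,   0.        ,   1.        ]]), 'R': array([[-0.77990887, -0.62585673,  0.00674531],
       [-0.37571693,  0.45952443, -0.80478202],
       [ 0.50057861, -0.63019096, -0.59353215]]), 't': array([0.52783921, 0.19689622, 0.68781362])}
0.9960546875
top {'camera_matrix': array([[377.93191772,   0.        , 323.61961115],
       [  0.        , 377.93191772, 200.09058166],
       [  0.        ,   0.        ,   1.        ]]), 'R': array([[-0.0226192 , -0.99878101, -0.0438733 ],
       [-0.98448734,  0.02989004, -0.17289092],
       [ 0.17399154,  0.03928205, -0.98396335]]), 't': array([0.15603384, 0.57587115, 0.78692147])}
0.99601953125
```

View pics/scene0.png

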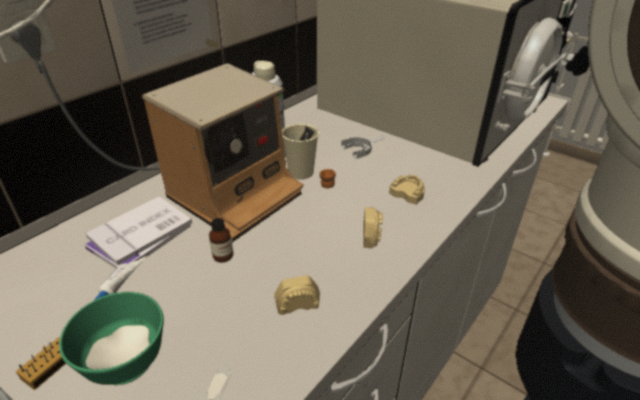

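View pics/top0.png

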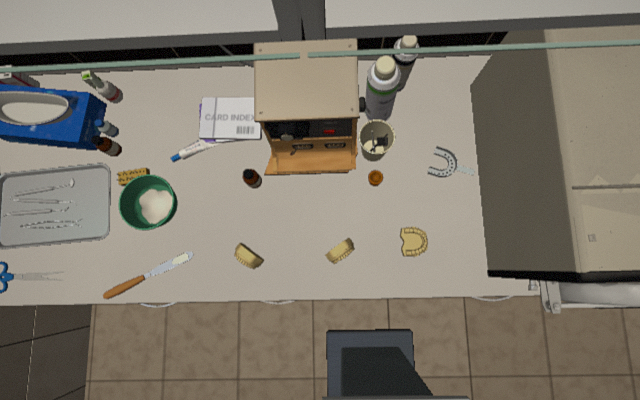

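The scene view shows one standing cast at about (297,293), another at (372,227), and the flat one at (407,188). In the top view these are at (248,256), (340,250) and (412,241). The bottle is at top (252,177) and the dish at (375,177).

```bash
cat > h.py <<'E'
import numpy as np,cv2
from workcell import bot
def cloud(n,d):
    i=bot.camera_info(n);K=i['camera_matrix'];v,u=np.mgrid[:400,:640]
    c=np.stack([(u-K[0,2])/K[0,0]*d,(v-K[1,2])/K[1,1]*d,d],-1)
    return (c-i['t'])@i['R']
E
python3 - <<'E'
from h import *
for n in ('scene','top'):
    f=np.load(f'pics/{n}0.npz');W=cloud(n,f['d']);p=f['p']
    boxes={'scene':[(270,270,325,320),(355,200,390,252),(385,170,430,207),(205,215,237,265),(315,165,340,190)],
           'top':[(225,235,270,275),(320,230,362,270),(393,220,434,262),(240,165,266,190),(364,167,387,188)]}[n]
    hsv=cv2.cvtColor(p,cv2.COLOR_RGB2HSV)
    big=cv2.resize(p[150:290,200:450] if n=='top' else p[150:330,200:440],None,fx=3,fy=3,interpolation=cv2.INTER_CUBIC)
    cv2.imwrite(f'pics/{n}0_big.png',big[:,:,::-1])
    for nm,b in zip('b1 b2 c bottle dish'.split(),boxes):
        w=W[b[1]:b[3],b[0]:b[2]].reshape(-1,3);s=hsv[b[1]:b[3],b[0]:b[2]].reshape(-1,3)
        tab=w[(s[:,1]<50)]
        m=w[(w[:,2]>0.008)&(f['d'][b[1]:b[3],b[0]:b[2]].ravel()>0)]
        print(n,nm,len(m),'min',m.min(0).round(3),'max',m.max(0).round(3),'tablez',np.median(tab[:,2]).round(4) if len(tab) else None)
        if nm in('b1','b2'):
            t=m[m[:,2]>0.03]
            r=cv2.minAreaRect((t[:,:2]*1000).astype(np.float32)); print('  top rect',r)
            t=m[m[:,2]>0.012]; print('  all rect',cv2.minAreaRect((t[:,:2]*1000).astype(np.float32)))
E
```

```text
scene b1 1304 min [0.433 0.284 0.008] max [0.492 0.349 0.06 ] tablez -0.001
  top rect ((460.7953186035156, 320.0984191894531), (67.23572540283203, 33.07890319824219), 51.22742462158203)
  all rect ((460.7953186035156, 320.0984191894531), (67.23572540283203, 33.07890319824219), 51.22742462158203)
scene b2 642 min [0.442 0.09  0.008] max [0.499 0.146 0.059] tablez -0.0011
  top rect ((465.69293212890625, 111.04338836669922), (30.758989334106445, 63.263938903808594), 34.53264617919922)
  all rect ((465.387451171875, 111.55950927734375), (30.823549270629883, 64.4112319946289), 34.438899993896484)
scene c 637 min [ 0.454 -0.083  0.008] max [ 0.518 -0.026  0.031] tablez -0.0012
scene bottle 1081 min [0.622 0.231 0.008] max [0.739 0.329 0.079] tablez -0.0009
scene dish 229 min [0.618 0.008 0.008] max [0.654 0.043 0.03 ] tablez -0.0011
top b1 446 min [0.432 0.282 0.008] max [0.492 0.345 0.06 ] tablez -0.0002
  top rect ((459.33154296875, 317.50390625), (66.78512573242188, 31.66443634033203), 52.14274978637695)
  all rect ((459.373291015625, 317.5460205078125), (66.92752075195312, 31.69174575805664), 52.41512680053711)
top b2 400 min [0.441 0.076 0.023] max [0.496 0.141 0.062] tablez -0.0001
  top rect ((465.72271728515625, 106.27937316894531), (31.12795066833496, 67.42005920410156), 34.45991516113281)
  all rect ((465.72271728515625, 106.27937316894531), (31.12795066833496, 67.42005920410156), 34.45991516113281)
top c 679 min [ 0.453 -0.088  0.008] max [ 0.518 -0.03   0.035] tablez -0.0001
top bottle 287 min [0.621 0.281 0.008] max [0.665 0.327 0.081] tablez 0.0001
top dish 186 min [0.617 0.006 0.009] max [0.649 0.038 0.034] tablez 0.0
```

View pics/scene0_big.png

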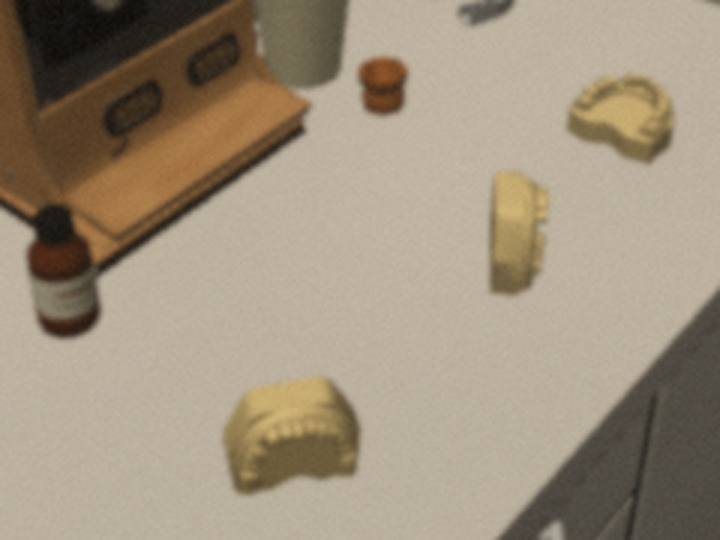

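View pics/top0_big.png

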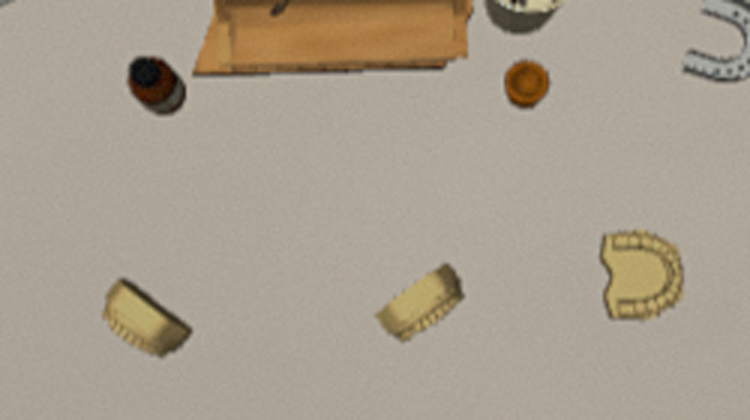

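Both standing casts are 67x32 mm and 58–60 mm tall, as specified. Teeth on b1 (left) face (-0.78,+0.63), and on b2 they face (-0.82,-0.57). I'll push high on the teeth side, toward the base.

```bash
python3 - <<'E'
from h import *
from scipy.spatial.transform import Rotation as R
o=bot.get_obs();M=R.from_quat(o['tool_rot']).as_matrix();p=o['eef_pos']
print(M.round(3),p); a=np.degrees(np.arctan2(M[1,2],M[0,2]));print('tool z az',a)
for nm,c,n,L in (('b1',(.460,.319),(-.785,.62),51.7),('b2',(.4655,.109),(-.824,-.566),124.5)):
    c=np.array(c);n=np.array(n)
    tw=(L-a+90)%180-90
    for s in (.075,.030):print(nm,s,(c+n*s).round(4),'delta cm',((c+n*s-p[:2])*100).round(2),'twist',tw)
E
```

```text
[[-0.    -0.972  0.236]
 [-0.002  0.236  0.972]
 [-1.    -0.    -0.002]] [0.11766219 0.48539389 0.23050631]
tool z az 76.37317561234059
b1 0.075 [0.4011 0.3655] delta cm [ 28.35 -11.99] twist -24.673175612340586
b1 0.03 [0.4364 0.3376] delta cm [ 31.88 -14.78] twist -24.673175612340586
b2 0.075 [0.4037 0.0666] delta cm [ 28.6  -41.88] twist 48.12682438765941
b2 0.03 [0.4408 0.092 ] delta cm [ 32.31 -39.34] twist 48.12682438765941
```

Emit:
{"op": "step_arm", "data": {
  "series": [
    {"x": 3.5,"y": -1.5,"z": 0,"twist": -6,"jaw": 0},
    {"x": 7,"y": -3,"z": 0,"twist": -12,"jaw": 0},
    {"x": 10.5,"y": -4.5,"z": 0,"twist": -18,"jaw": 0},
    {"x": 14,"y": -6,"z": 0,"twist": -24.7,"jaw": 0},
    {"x": 17.5,"y": -7.5,"z": 0,"twist": -24.7,"jaw": 0},
    {"x": 21,"y": -9,"z": -2,"twist": -24.7,"jaw": 0},
    {"x": 25,"y": -10.5,"z": -5,"twist": -24.7,"jaw": 0},
    {"x": 28.3,"y": -12,"z": -8,"twist": -24.7,"jaw": 0},
    {"x": 28.3,"y": -12,"z": -10,"twist": -24.7,"jaw": 0},
    {"x": 28.3,"y": -12,"z": -10,"twist": -24.7,"jaw": 0}
  ]
}}

```text
clock: 0.93
eef_pos: [0.4002, 0.3607, 0.1239]
tool_rot: [-0.308, 0.641, 0.305, 0.633]
ft_force: [-0.9, -0.4, -1.2]
grip_width: -0.0001
```

Emit:
{"op": "step_arm", "data": {
  "series": [
    {"x": 0.1,"y": 0.4,"z": -2.5,"twist": 0,"jaw": 0},
    {"x": 0.1,"y": 0.4,"z": -5,"twist": 0,"jaw": 0},
    {"x": 0.1,"y": 0.4,"z": -7.5,"twist": 0,"jaw": 0},
    {"x": 0.1,"y": 0.4,"z": -7.5,"twist": 0,"jaw": 0},
    {"x": 0.1,"y": 0.4,"z": -7.5,"twist": 0,"jaw": 0}
  ]
}}

```text
clock: 1.35
eef_pos: [0.3998, 0.3643, 0.0485]
tool_rot: [-0.309, 0.642, 0.305, 0.632]
ft_force: [0.1, 0.1, 0.2]
grip_width: 0.0002
```

```bash
python3 - <<'E'
from h import *
from scipy.spatial.transform import Rotation as R
o=bot.get_obs();M=R.from_quat(o['tool_rot']).as_matrix();p=o['eef_pos']
print(p, np.degrees(np.arctan2(M[1,2],M[0,2])),M[:,0].round(3))
n=np.array([-.785,.62]);c=np.array([.46,.319])
print('along',(p[:2]-c)@n,'lat',(p[:2]-c)@np.array([.62,.785]))
p_,d=bot.camera('scene'); cv2.imwrite('pics/s1.png',cv2.resize(p_[120:360,180:480],None,fx=2.5,fy=2.5)[:,:,::-1])
E
```

```text
[0.39983141 0.36432041 0.04845851] 51.44880866667991 [-0.012 -0.012 -1.   ]
along 0.07533099353892145 lat -0.001728006404326865
```

View pics/s1.png

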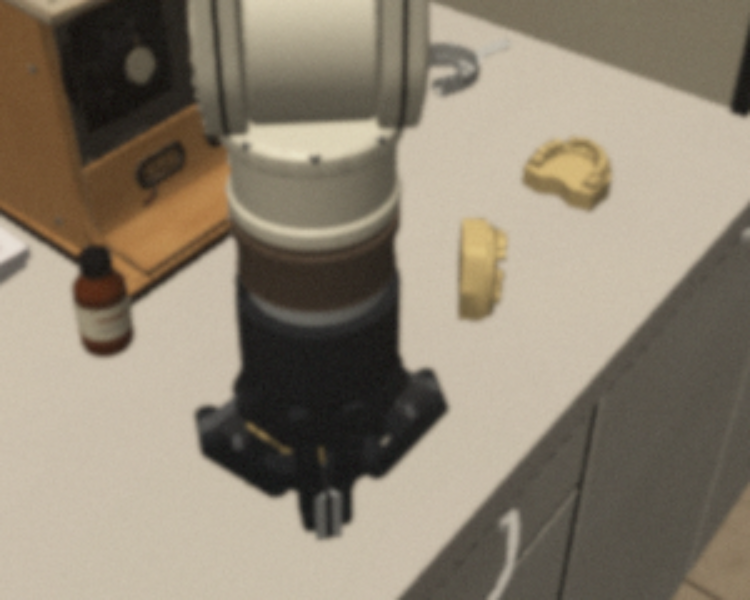

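The fingertips are aligned with the left cast, 75 mm from its centre on the teeth side. I'll push along (0.785,-0.62).

Emit:
{"op": "step_arm", "data": {
  "series": [
    {"x": 1.57,"y": -1.24,"z": 0,"twist": 0,"jaw": 0},
    {"x": 2.75,"y": -2.17,"z": 0,"twist": 0,"jaw": 0},
    {"x": 3.4,"y": -2.65,"z": 0,"twist": 0,"jaw": 0},
    {"x": 3.7,"y": -2.9,"z": 0,"twist": 0,"jaw": 0},
    {"x": 4.0,"y": -3.15,"z": 0.1,"twist": 0,"jaw": 0},
    {"x": 4.3,"y": -3.4,"z": 0.2,"twist": 0,"jaw": 0},
    {"x": 4.6,"y": -3.65,"z": 0.3,"twist": 0,"jaw": 0},
    {"x": 4.9,"y": -3.9,"z": 0.4,"twist": 0,"jaw": 0}
  ]
}}

```text
clock: 2.07
eef_pos: [0.45, 0.3264, 0.0542]
tool_rot: [-0.309, 0.641, 0.306, 0.633]
ft_force: [-0.8, 0.4, -0.7]
grip_width: 0.0
```

```bash
python3 - <<'E'
from h import *
print(bot.get_obs()['eef_pos'])
p_,d=bot.camera('scene'); cv2.imwrite('pics/s2.png',cv2.resize(p_[180:360,220:460],None,fx=3,fy=3)[:,:,::-1])
E
```

```text
[0.45003656 0.32644447 0.05424393]
```

View pics/s2.png

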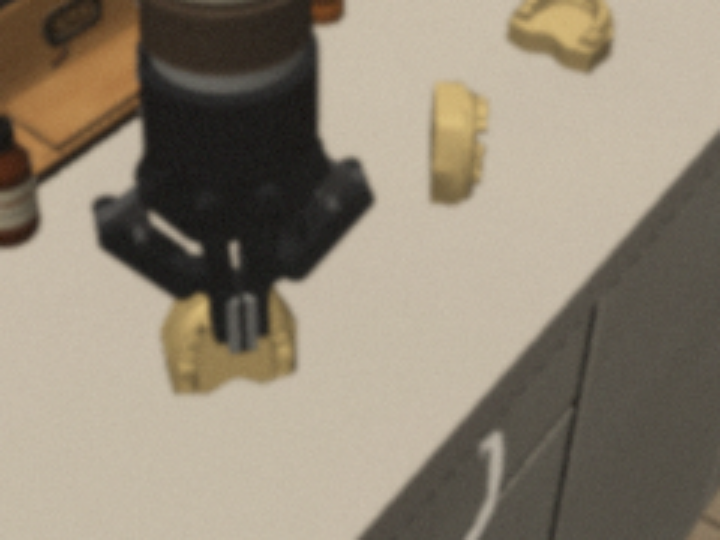

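The cast appears to be tilting back, with the fingertips at the front teeth. I'll continue a bit.

Emit:
{"op": "step_arm", "data": {
  "series": [
    {"x": 0.3,"y": -0.25,"z": 0,"twist": 0,"jaw": 0},
    {"x": 0.6,"y": -0.5,"z": 0.05,"twist": 0,"jaw": 0},
    {"x": 0.9,"y": -0.72,"z": 0.1,"twist": 0,"jaw": 0},
    {"x": 1.2,"y": -0.95,"z": 0.1,"twist": 0,"jaw": 0},
    {"x": 1.2,"y": -0.95,"z": 0.1,"twist": 0,"jaw": 0}
  ]
}}

```text
clock: 2.53
eef_pos: [0.4634, 0.3161, 0.0553]
tool_rot: [-0.308, 0.641, 0.305, 0.633]
ft_force: [0.6, -0.7, 0.4]
grip_width: -0.0004
```

```bash
python3 - <<'E'
from h import *
p_,d=bot.camera('scene'); cv2.imwrite('pics/s3.png',cv2.resize(p_[180:360,220:460],None,fx=3,fy=3)[:,:,::-1])
E
```

```text
(no output)
```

View pics/s3.png

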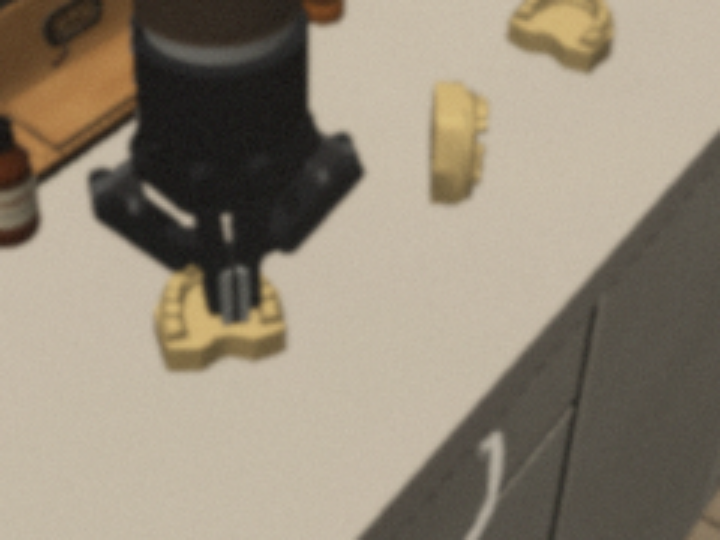

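It has tipped onto its base. I'll check joint 6's sign for the twist to the second cast.

```bash
python3 - <<'E'
from h import *
o=bot.get_obs();print(np.degrees(o['joint_pos']).round(1),o['eef_pos'])
E
```

```text
[34.4 28.7 -5.4 56.5 -0.2 73. ] [0.46304607 0.31624051 0.05526807]
```

Emit:
{"op": "step_arm", "data": {
  "series": [
    {"x": 0,"y": 0,"z": 3,"twist": 0,"jaw": 0},
    {"x": 0,"y": 0,"z": 6,"twist": 0,"jaw": 0},
    {"x": 0,"y": 0,"z": 9,"twist": 0,"jaw": 0},
    {"x": 0,"y": 0,"z": 9,"twist": 0,"jaw": 0}
  ]
}}

```text
clock: 2.92
eef_pos: [0.4662, 0.3185, 0.1518]
tool_rot: [-0.308, 0.637, 0.306, 0.637]
ft_force: [0.7, 1.2, -0.6]
grip_width: 0.0001
```

Emit:
{"op": "step_arm", "data": {
  "series": [
    {"x": -0.6,"y": -2.5,"z": 0,"twist": 7,"jaw": 0},
    {"x": -1.2,"y": -5,"z": 0,"twist": 14,"jaw": 0},
    {"x": -2,"y": -7.5,"z": 0,"twist": 21,"jaw": 0},
    {"x": -3,"y": -10,"z": 0,"twist": 28,"jaw": 0},
    {"x": -4,"y": -13,"z": 0,"twist": 35,"jaw": 0},
    {"x": -5,"y": -16,"z": 0,"twist": 42,"jaw": 0},
    {"x": -6,"y": -19,"z": 0,"twist": 49,"jaw": 0},
    {"x": -6.2,"y": -22,"z": 0,"twist": 56,"jaw": 0},
    {"x": -6.2,"y": -25.2,"z": 0,"twist": 63,"jaw": 0},
    {"x": -6.2,"y": -25.2,"z": 0,"twist": 70,"jaw": 0}
  ]
}}

```text
clock: 3.75
eef_pos: [0.4032, 0.0631, 0.1516]
tool_rot: [0.616, -0.349, -0.614, -0.349]
ft_force: [-0.1, 0.9, -0.4]
grip_width: -0.0001
```

```bash
cat > w.py <<'E'
from h import *
from scipy.spatial.transform import Rotation as R
o=bot.get_obs();M=R.from_quat(o['tool_rot']).as_matrix();p=o['eef_pos']
print(p, np.degrees(np.arctan2(M[1,2],M[0,2])),M[:,0].round(3))
n=np.array([-.824,-.566]);c=np.array([.4655,.109])
print('along',(p[:2]-c)@n,'lat',(p[:2]-c)@np.array([.566,-.824]),'to pre',c+n*.075-p[:2])
E
python3 w.py
```

```text
[0.40320364 0.06310793 0.1516231 ] 120.84924317881197 [ 0.003 -0.002 -1.   ]
along 0.07730710932519022 lat 0.0025553295293914125 to pre [0.00049636 0.00344207]
```

Emit:
{"op": "step_arm", "data": {
  "series": [
    {"x": 0,"y": 0.3,"z": -3,"twist": 3.6,"jaw": 0},
    {"x": 0,"y": 0.3,"z": -6,"twist": 3.6,"jaw": 0},
    {"x": 0,"y": 0.3,"z": -9,"twist": 3.6,"jaw": 0},
    {"x": 0,"y": 0.3,"z": -10.3,"twist": 3.6,"jaw": 0},
    {"x": 0,"y": 0.3,"z": -10.3,"twist": 3.6,"jaw": 0}
  ]
}}

```text
clock: 4.17
eef_pos: [0.3998, 0.0656, 0.0456]
tool_rot: [-0.625, 0.331, 0.627, 0.328]
ft_force: [-1.1, -1.8, -0.5]
grip_width: 0.0
```

```bash
python3 w.py; python3 - <<'E'
from h import *
p_,d=bot.camera('scene'); cv2.imwrite('pics/s4.png',cv2.resize(p_[120:360,220:460],None,fx=2.5,fy=2.5)[:,:,::-1])
E
```

```text
[0.39983658 0.06557877 0.04555897] 124.4479210664019 [-0.005 -0.003 -1.   ]
along 0.07868307155719277 lat -0.0013864032831244963 to pre [0.00386342 0.00097123]
```

View pics/s4.png

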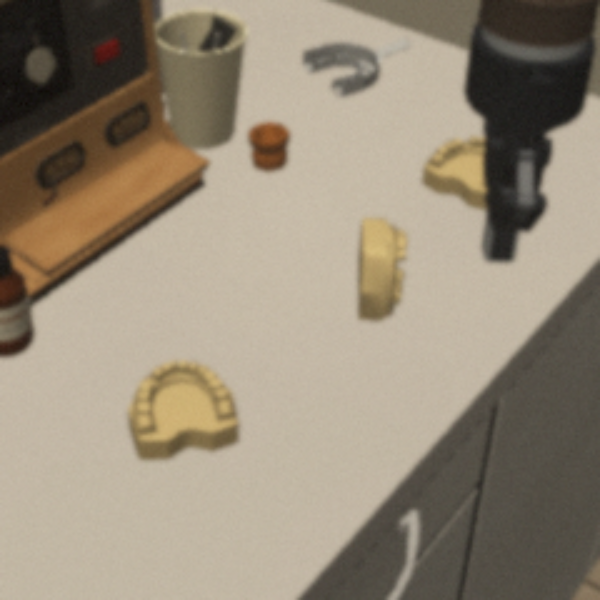

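The left cast lies flat, teeth up, at (183,408) in this crop. The tool stands on the teeth side of the second cast, at (500,255). Now the second push, along (0.824,0.566).

Emit:
{"op": "step_arm", "data": {
  "series": [
    {"x": 1.7,"y": 1.2,"z": 0.3,"twist": 0,"jaw": 0},
    {"x": 3.1,"y": 2.2,"z": 0.3,"twist": 0,"jaw": 0},
    {"x": 3.8,"y": 2.6,"z": 0.3,"twist": 0,"jaw": 0},
    {"x": 4.2,"y": 2.9,"z": 0.3,"twist": 0,"jaw": 0},
    {"x": 4.5,"y": 3.1,"z": 0.4,"twist": 0,"jaw": 0},
    {"x": 4.8,"y": 3.3,"z": 0.5,"twist": 0,"jaw": 0},
    {"x": 5.1,"y": 3.5,"z": 0.6,"twist": 0,"jaw": 0},
    {"x": 5.4,"y": 3.7,"z": 0.7,"twist": 0,"jaw": 0}
  ]
}}

```text
clock: 4.88
eef_pos: [0.4551, 0.1028, 0.0544]
tool_rot: [-0.625, 0.331, 0.626, 0.329]
ft_force: [0.1, -0.2, -0.9]
grip_width: -0.0002
```

Emit:
{"op": "step_arm", "data": {
  "series": [
    {"x": 0.3,"y": 0.2,"z": 0,"twist": 0,"jaw": 0},
    {"x": 0.6,"y": 0.4,"z": 0.05,"twist": 0,"jaw": 0},
    {"x": 0.9,"y": 0.6,"z": 0.1,"twist": 0,"jaw": 0},
    {"x": 1.2,"y": 0.8,"z": 0.1,"twist": 0,"jaw": 0},
    {"x": 1.2,"y": 0.8,"z": 0.1,"twist": 0,"jaw": 0}
  ]
}}

```text
clock: 5.3
eef_pos: [0.468, 0.1112, 0.0555]
tool_rot: [-0.626, 0.33, 0.626, 0.329]
ft_force: [0.6, 0.8, 0.9]
grip_width: -0.0001
```

```bash
python3 w.py; python3 - <<'E'
from h import *
p_,d=bot.camera('scene'); cv2.imwrite('pics/s5.png',cv2.resize(p_[120:360,220:460],None,fx=2.5,fy=2.5)[:,:,::-1])
E
```

```text
[0.46797941 0.11118749 0.05553615] 124.45165873183103 [-0.001 -0.002 -1.   ]
along -0.003281159605312922 lat -0.0003991466502514445 to pre [-0.06427941 -0.04463749]
```

View pics/s5.png

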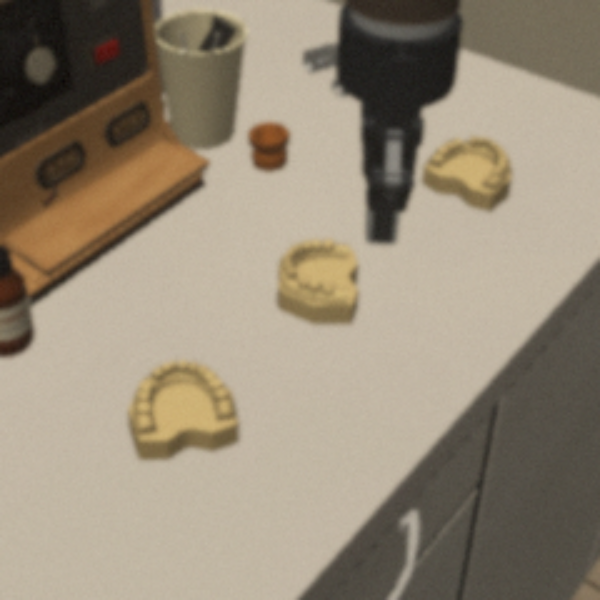

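The second cast is down too, at (318,280), teeth up. I'll raise the arm clear and check with the cameras.

Emit:
{"op": "step_arm", "data": {
  "series": [
    {"x": 0,"y": 0,"z": 3,"twist": 0,"jaw": 0},
    {"x": 0,"y": 0,"z": 6,"twist": 0,"jaw": 0},
    {"x": 0,"y": 0,"z": 9,"twist": 0,"jaw": 0},
    {"x": -4,"y": 0,"z": 11,"twist": 0,"jaw": 0},
    {"x": -8,"y": 0,"z": 13,"twist": 0,"jaw": 0},
    {"x": -12,"y": 0,"z": 15,"twist": 0,"jaw": 0},
    {"x": -14,"y": 0,"z": 16,"twist": 0,"jaw": 0},
    {"x": -14,"y": 0,"z": 16,"twist": 0,"jaw": 0}
  ]
}}

```text
clock: 6.02
eef_pos: [0.3237, 0.1107, 0.2177]
tool_rot: [0.626, -0.33, -0.626, -0.329]
ft_force: [0.2, 0.7, -0.7]
grip_width: 0.0002
```

```bash
python3 - <<'E'
from h import *
for n in ('scene','top'):
    p,d=bot.camera(n);W=cloud(n,d);hsv=cv2.cvtColor(p,cv2.COLOR_RGB2HSV)
    cv2.imwrite(f'pics/{n}6.png',(p[100:340,200:480] if n=='scene' else p[140:300,200:460]).repeat(2,0).repeat(2,1)[:,:,::-1])
    P=W.reshape(-1,3);P=P[d.ravel()>0]
    for nm,c in (('b1',(.493,.294)),('b2',(.49,.13)),('c',(.485,-.058)),('bottle',(.643,.305)),('dish',(.634,.024))):
        m=P[(np.hypot(P[:,0]-c[0],P[:,1]-c[1])<.055)&(P[:,2]>.008)&(P[:,2]<.09)]
        print(n,nm,len(m),m.min(0).round(3),m.max(0).round(3))
        if nm in('b1','b2','c'):
            print('   rect',cv2.minAreaRect((m[:,:2]*1000).astype(np.float32)))
            h=m[m[:,2]>.013]; 
            # palate plane (~18 mm)
            q=h[(h[:,2]<.0225)&(np.hypot(*(h[:,:2]-h[:,:2].mean(0)).T)<.018)]
            A=np.c_[q[:,:2]-q[:,:2].mean(0),np.ones(len(q))];s=np.linalg.lstsq(A,q[:,2],rcond=None)[0]
            print('   floor z',s[2].round(4),'tilt deg',np.degrees(np.arctan(np.hypot(*s[:2]))).round(1),len(q))
E
```

```text
scene b1 1182 [0.458 0.262 0.008] [0.53  0.332 0.032]
   rect ((495.9780578613281, 292.6175231933594), (67.25343322753906, 55.3060302734375), 52.10071563720703)
   floor z 0.0172 tilt deg 0.1 298
scene b2 825 [0.467 0.093 0.008] [0.537 0.167 0.031]
   rect ((503.8899230957031, 135.09303283691406), (56.532737731933594, 67.13348388671875), 35.66841506958008)
   floor z 0.0173 tilt deg 3.2 122
scene c 640 [ 0.452 -0.082  0.008] [ 0.518 -0.026  0.032]
   rect ((484.453125, -53.34318542480469), (57.191749572753906, 64.0745849609375), 85.83045959472656)
   floor z 0.0172 tilt deg 2.0 138
scene bottle 857 [0.621 0.253 0.008] [0.678 0.33  0.079]
scene dish 630 [0.618 0.005 0.008] [0.686 0.071 0.09 ]
top b1 639 [0.459 0.257 0.008] [0.528 0.328 0.033]
   rect ((496.5928955078125, 289.04718017578125), (67.7834243774414, 57.40947341918945), 53.73894119262695)
   floor z 0.0179 tilt deg 0.4 183
top b2 635 [0.467 0.093 0.008] [0.535 0.164 0.033]
   rect ((502.96240234375, 131.9053192138672), (57.50600814819336, 65.68345642089844), 34.13551330566406)
   floor z 0.0181 tilt deg 0.1 196
top c 674 [ 0.453 -0.088  0.009] [ 0.518 -0.03   0.035]
   rect ((485.6061706542969, -59.28703689575195), (65.619140625, 57.62274169921875), 1.363403558731079)
   floor z 0.018 tilt deg 0.5 203
top bottle 406 [0.621 0.252 0.008] [0.684 0.326 0.08 ]
top dish 322 [ 0.617 -0.001  0.009] [0.686 0.071 0.089]
```

View pics/top6.png

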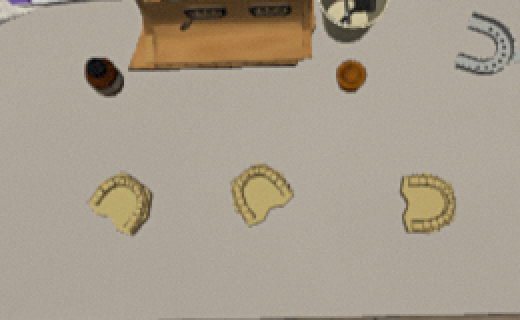

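View pics/scene6.png

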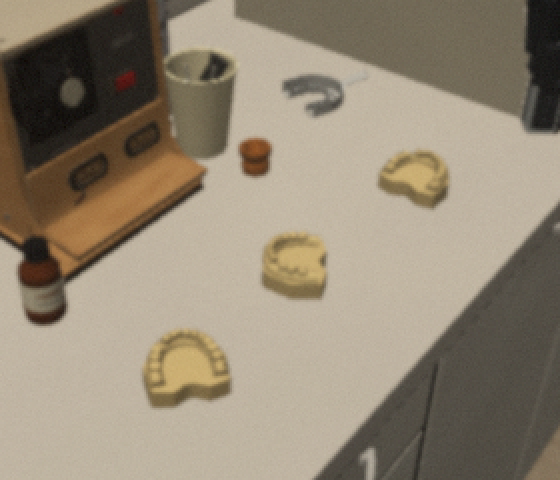

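All three casts lie flat with teeth up. In the top crop they are at (122,205), (262,195) and (428,203). The bottle and dish are where they were.

```bash
python3 -c "
from workcell import bot
print(bot.job_done())"
```

```text
the job is handed in; nothing more can be done
None
```

Both models that stood on their heels now lie flat on their bases with the teeth up. I pushed each one over with closed fingertips, high on its teeth side, then raised the arm clear and handed the job in at about 6 s. No verdict was reported.

- **Flatness:** in the top view, the flat top of each base measures 17.9 and 18.1 mm high (18 expected) and tilts under 0.5°. The scene camera agrees for the left model. For the other it gave 3.2°, from fewer points because it was partly hidden; that is still inside the 7° limit.
- **Distance moved:** the centres now lie about 45 mm from where the upright models' centres were, mostly from the tip-over itself. The judged origins, on the underside, moved about 30 mm by my estimate (limit 90 mm).
- **Things to be left alone:** the third model measures the same as before to within 2 mm. The bottle and dish look unmoved in the pictures. My last size check on them also picked up neighbouring things, so it only confirms their near edges.

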